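Press the cutter guard shut on the edge bander

TASK

Two of the hinged red guards on the machine bed stand open. Press the wider one (over the toothed cutter) down until it goes past its spring catch and stays fully shut, then move clear; leave the narrower open guard standing as it is.

Things in the scene. Friction and masses are not known exactly. Their poses are not given: they have to be found in the camera images.
- wide_guard (a joint): Opening of the wider red lid, rad: 0 = shut flush, starts 0.45 to 0.85. Stiff hinge on the housing's far (+x) upper edge: it stays where left, free edge raised towards the robot. A sprung catch meets it at about 0.13 rad, resists a press on the pad with some 8 N until about 0.06 rad, then draws it shut and holds. Press to the stop; 15 to 20 N is plenty.
- wide_guard_pad (a point): Wider lid (170 mm deep, 140 wide, 6 thick, on a fixed grey housing 85 high): point on its upper face, on the plain 50 mm band along the free edge, mid-width, 25 mm from that edge; moves with the lid, 91 mm above the bed when shut. x: along the lid to the hinge; y: along the hinge line; z: out of the upper face. Hinge line: 145 mm along +x, 6 mm along -z.
- narrow_guard (a joint): Opening of the narrower open red lid, rad, 0 = shut, starts 0.55 to 0.9. Same kind of guard, 170 mm deep but only 90 mm wide, over a rubber roller. To be left open as it is. A third guard, 90 mm wide, is already shut and fixed. The three stand side by side in any order, at least 30 mm apart; the open lids rise up to 230 mm above the bed.
- narrow_guard_pad (a point): The like point on the narrower lid: upper face, mid-width, 25 mm from its free edge; axes and offset to its hinge as for the wide one.
There are look-alikes about, which are no part of the job. What is shaped like the part that bears wide_guard but yellow is not meant.

How it is judged (in metres and radians):
At the end, for the whole second after the job is handed in: The wide guard is shut past its catch (within 0.03 rad of fully shut, about 5 mm at its free edge) and at rest, and the pad point of the narrow guard is within 20 mm of where it started (value of joint wide_guard below 0.03 rad and velocity of joint wide_guard between -0.05 and 0.05 rad/s and distance of narrow_guard_pad from where it was at the start of the episode below 0.02 m); the robot touches nothing.
It fails at once if the narrow guard is moved by more than 20 mm at its pad point (distance of narrow_guard_pad from where it was at the start of the episode above 0.02 m).
It also fails if it takes over 29 s, if anything falls off the work surface, if the arm or the gripper's body presses on something with over 40 N, if the wrist force passes 120 N, or if a joint passes its speed limit or range.

ROBOT

A 6-joint arm with a two-finger parallel gripper is mounted at the origin on the work surface. World frame = base frame: x ahead of the robot, y to its left, z up, the work surface at z = 0. Lengths are in mm, angles in rad, forces in N, time in s.
With the tool pointing down it reaches from about 325 to 925 mm from the base axis. Payload 3.1 kg.
Tool frame: the origin (TCP) lies on the front face of the gripper's body, between the roots of the fingers; the fingertips stand 73 mm ahead of it and the grasp point (between the pads) lies 54 mm ahead of it; z points along the fingers, x is the direction in which the jaws open and shut, and the axes are right-handed (so a half turn about z gives the same grasp; the last joint's range is limited). The gripper opens to 85 mm and grips with 20 to 120 N. Pads are 22 mm wide; open, the fingers measure 114 mm over their backs; the gripper's body (76 mm by 85 mm) begins 54 mm behind the grasp point. The pads swing forward as they close: fully open they stand 13 mm farther back than shut.
Start: joints at [1.08, 0.217, 1.613, -0, 1.311, -0.112], TCP at [231.112, 580.713, 303.9] pointing down, gripper open.
Joint ranges: [-2.75, 2.75], [-0.78, 2.1], [0.31, 2.55], [-1.13, 4.27], [0.13, 2.63], [-2.58, 2.58]. Speed limits (rad/s): [2.79, 2.79, 3.14, 3.14, 3.14, 3.14].

INTERFACE

Orientations are given as a unit quaternion [x, y, z, w].
In Python, from plant import manip, eoat, kinematics, viewer, telemetry gives the robot as it stands. The module is installed in compiled form; this text tells all that it offers. Calls block until the motion is done:
- manip.movep(position, orientation): joint-space move of the TCP to a pose.
- manip.move_l(position, vel=150, orientation=None): straight line of the TCP; orientation=None keeps the orientation; vel is the mean speed in mm/s.
- manip.move_j(angles): joint-space move.
- eoat.gripper_to(opening, force=None): finger opening in mm; force is the grip in N (None keeps the last); returns when the fingers have stopped.
- manip.sleep(seconds).
- kinematics.inverse_kinematics(position, orientation): joint angles nearest the present ones, or None.
- viewer.read_camera(name): name is "scene" or "top"; returns a dict with "frame" (420x560x3 uint8, red, green, blue), "fx", "fy", "cx", "cy" (pixels), "R" (3x3) and "t" (3): a world point X has camera coordinates R X + t. Camera axes: x right, y down, z forward; pixel columns grow to the right and rows downward; lengths in mm; the calibration is good to about 2 mm. A picture is of the moment at which its call begins. There is no depth.
A pose or a line that the arm cannot do raises manip.MotionError and nothing moves.
- manip.hand_in(): hands the job in, once; it reports no verdict.
Readings, each from a call of its own:
- telemetry.current_time_s(): time.
- telemetry.current_joint_pos(): joint angles.
- telemetry.current_qvel(): joint speeds.
- telemetry.current_joint_torque(): joint torques, N m.
- telemetry.current_eef_pos(): TCP position.
- telemetry.current_tool_rot(): TCP orientation.
- telemetry.current_wrist_force(): force on the tool from outside, world axes, zero at the start.
- telemetry.current_ft_torque(): the same for the moment, N m.
- telemetry.current_opening(): finger opening in mm.
Only numpy, scipy, OpenCV 4.12 (cv2) and the standard library are available. Lean on these libraries where they do the work, as an engineer would, in place of code of your own. Each camera call takes 0.05 s, during which the arm holds its last target. There are 200 camera calls.

## Working session

There is one attempt and no reset: what is moved stays moved. The work goes in short steps, each a Python script; the robot and the scene stay as the last script left them, time stands still between calls to the robot, and variables do not carry over. Pictures are saved under pics/ and viewed, about 8 in all and at most 12, crops included, and the job is handed in when it is done.

```bash
mkdir -p pics
python3 - <<'E'
from plant import viewer
import cv2,pickle
d={}
for n in("scene","top"):
    c=viewer.read_camera(n); d[n]=c; cv2.imwrite(f"pics/{n}0.png",cv2.cvtColor(c["frame"],cv2.COLOR_RGB2BGR))
    print(n,c["fx"],c["fy"],c["cx"],c["cy"],c["R"],c["t"])
pickle.dump(d,open("c0.pkl","wb"))
E
```

```text
scene 439.41617116256174 439.41617116256174 274.83892266347897 209.49927759227427 [[-0.34290406  0.93933413 -0.00825836]
 [ 0.70403352  0.25116748 -0.66426779]
 [-0.62189518 -0.23359429 -0.74744906]] [ 238.96112715 -279.41267134 1651.69575955]
top 409.35409598770866 409.35409598770866 280.03732580114934 212.25795812649562 [[ 2.92277398e-02 -9.99569942e-01  2.38119675e-03]
 [-9.93056210e-01 -2.93086860e-02 -1.13931408e-01]
 [ 1.13952200e-01  9.65295324e-04 -9.93485764e-01]] [ -86.0240345   511.09424702 1158.02391525]
```

View pics/scene0.png

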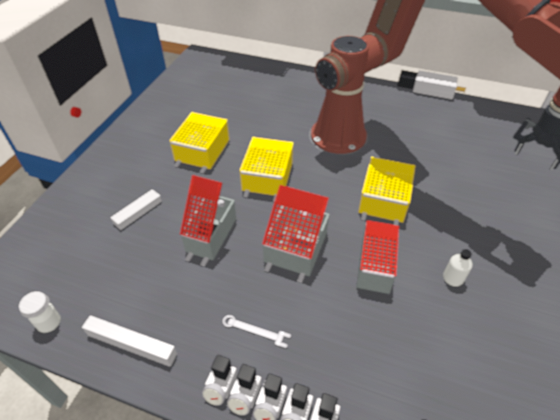

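View pics/top0.png

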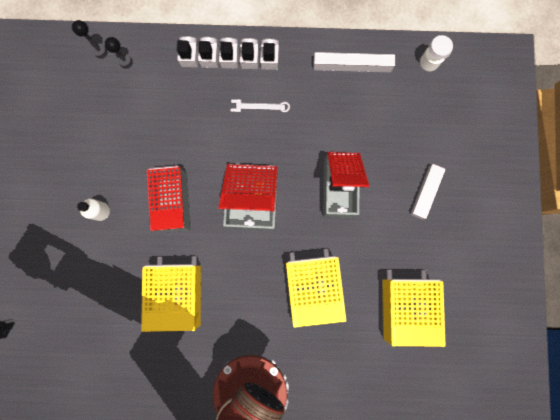

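The top view shows the wide open lid in the middle, at about (249,187) with its free edge near row 210. The narrow open lid is at (347,169), and the shut one is at (165,198). In the scene view the wide lid is at about (297,215). Next I'll find the corners of the lids in both views and triangulate them.

```bash
cat > h.py <<'E'
import cv2,numpy as np
def lids(c):
    h=cv2.cvtColor(c["frame"],cv2.COLOR_RGB2HSV)
    m=(((h[...,0]<6)|(h[...,0]>174))&(h[...,1]>195)&(h[...,2]>110)).astype(np.uint8)*255
    m=cv2.morphologyEx(m,cv2.MORPH_CLOSE,np.ones((7,7)))
    cs=[x for x in cv2.findContours(m,cv2.RETR_EXTERNAL,cv2.CHAIN_APPROX_NONE)[0] if cv2.contourArea(x)>500]
    out=[]
    for x in cs:
        hull=cv2.convexHull(x)
        q=cv2.approxPolyN(hull,4,ensure_convex=True).reshape(-1,2)
        out.append((cv2.contourArea(x),q))
    return out
def P(c): return np.array([[c["fx"],0,c["cx"]],[0,c["fy"],c["cy"]],[0,0,1]])@np.c_[c["R"],c["t"]]
def tri(a,b,p,q):
    X=cv2.triangulatePoints(P(a),P(b),np.float64(p).reshape(2,1),np.float64(q).reshape(2,1)).ravel(); return X[:3]/X[3]
def proj(c,X):
    x=P(c)@np.r_[X,1]; return x[:2]/x[2]
def onz(c,p,z):
    d=c["R"].T@np.array([(p[0]-c["cx"])/c["fx"],(p[1]-c["cy"])/c["fy"],1]); o=-c["R"].T@c["t"]
    return o+d*(z-o[2])/d[2]
E
python3 - <<'E'
import pickle;from h import *
d=pickle.load(open("c0.pkl","rb"))
for n in d:
    im=cv2.cvtColor(d[n]["frame"],cv2.COLOR_RGB2BGR)
    for a,q in lids(d[n]):
        print(n,a,q.tolist()); cv2.polylines(im,[q.astype(np.int32)],True,(255,255,0),1)
    x0,y0=(170,160) if n=="scene" else (130,140)
    cv2.imwrite(f"pics/m_{n}.png",cv2.resize(im[y0:y0+140,x0:x0+260],None,fx=3,fy=3,interpolation=cv2.INTER_CUBIC))
a=cv2.imread("pics/m_scene.png");b=cv2.imread("pics/m_top.png")
cv2.imwrite("pics/m.png",cv2.resize(np.vstack([a,b]),(557,600)))
E
```

```text
scene 505.5 [[398, 226], [390, 274], [367, 254], [365, 221]]
scene 780.0 [[327, 198], [320, 220], [276, 203], [280, 185]]
top 1814.5 [[183, 227], [151, 230], [147, 170], [179, 168]]
top 2029.5 [[277, 167], [273, 210], [218, 208], [227, 165]]
top 973.0 [[359, 153], [368, 186], [332, 185], [328, 153]]
```

View pics/m.png

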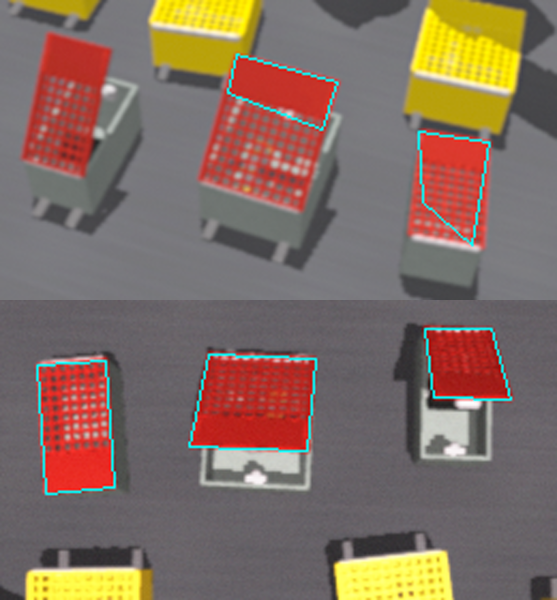

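The top-view quads fit the lids. The scene-view mask caught only the plain band of the wide lid, so its free edge (278.8,185.7)–(327.8,198.3) is usable. I read its hinge corners off the crop: (263.3,244) and (312.8,258). I'll triangulate from these.

Run:
```python
import pickle;from h import *
d=pickle.load(open("c0.pkl","rb"));s,t=d["scene"],d["top"]
np.set_printoptions(precision=1,suppress=True)
pairs={"w free+y":((327.8,198.3),(218.7,208.1)),"w free-y":((278.8,185.7),(274.7,210.5)),
"w hin+y":((312.8,258),(227.5,164.7)),"w hin-y":((263.3,244),(277.5,167)),
"n free+y":((221.8,181.9),(332,185.3)),"n free-y":((192.4,175.9),(368.5,186.2))}
W={}
for k,(p,q) in pairs.items():
    X=tri(s,t,p,q);W[k]=X;print(k,X,"err",proj(s,X)-p,proj(t,X)-q)
f=(W["w free+y"]+W["w free-y"])/2; hg=(W["w hin+y"]+W["w hin-y"])/2
hp=(onz(t,(227.5,164.7),91)+onz(t,(277.5,167),91))/2
v=f-hg;print(f,hg,hp,np.linalg.norm(v),np.arctan2(v[2],np.hypot(*v[:2])), np.linalg.norm(W["w free+y"]-W["w free-y"]),np.linalg.norm(f-hp))
e=W["w free+y"]-W["w free-y"];print("yaw of width dir from y:",np.arctan2(-e[0],e[1]))
b=[onz(t,p,91) for p in((227.5,164.7),(277.5,167))];e=b[0]-b[1];print("yaw hinge",np.arctan2(-e[0],e[1]),b)
b=[onz(t,p,85) for p in((224,226.7),(274.2,228))];print("housing front",b)
from plant import telemetry;print(telemetry.current_wrist_force(),telemetry.current_time_s(),telemetry.current_tool_rot())
```

```text
w free+y [501.5  82.5 187.4] err [ 0.3 -0. ] [ 0.3 -0.1]
w free-y [499.7 -58.1 186. ] err [0.2 0. ] [ 0.2 -0.1]
w hin+y [634.8  82.7  88.8] err [-1.1  0. ] [-1.2  0.3]
w hin-y [633.3 -58.2  86.1] err [-0.7 -0. ] [-0.7  0.2]
n free+y [ 563.4 -198.4  213.6] err [0.4 0. ] [ 0.5 -0.2]
n free-y [ 564.4 -288.6  208. ] err [0. 0.] [ 0. -0.]
[500.6  12.2 186.7] [634.1  12.3  87.4] [634.1   9.4  91. ] 166.3710344570194 0.6394877471031263 140.68837046058653 164.30401701091373
yaw of width dir from y: -0.01278843854889453
yaw hinge -0.017086731600062233 [array([635.3,  79.1,  91. ]), array([632.9, -60.3,  91. ])]
housing front [array([462.5,  81.9,  85. ]), array([463. , -56.3,  85. ])]
[-0.1  0.1  1.2] 0.1 [ 0.8  0.6 -0.   0. ]
```

Triangulated wide lid:

| Item | Value |
|---|---|
| Hinge | x≈634, z≈86 |
| Mid-width | y≈12 |
| Opening | ≈0.64 rad |
| Yaw | ≈0 |
| Measured size | 141 × 166 mm (nominal 140 × 170) |

I'll press with closed fingers along the pad's arc.

Run:
```python
from plant import manip,eoat,telemetry as T
import numpy as np
np.set_printoptions(precision=1,suppress=True)
q=[.70710678,.70710678,0,0]
pad=lambda th:np.array([634-145*np.cos(th)+6*np.sin(th),12,85+145*np.sin(th)+6*np.cos(th)])
tcp=lambda th,dz=0:list(pad(th)+[0,0,73+dz])
eoat.gripper_to(0,30)
manip.movep(tcp(.64,90),q); f0=np.array(T.current_wrist_force()); print(T.current_time_s(),f0)
manip.move_l(tcp(.64,12),vel=200)
for th,dz in [(.6,0),(.5,0),(.4,0),(.3,0),(.22,0),(.16,0),(.12,0),(.09,0),(.06,0),(.03,0),(.01,0),(0,-1),(0,-2),(0,-3),(0,-4),(0,-5),(0,-6),(0,-7),(0,-8)]:
    manip.move_l(tcp(th,dz),vel=60 if th>.2 else 25)
    f=np.array(T.current_wrist_force())-f0
    print(th,dz,round(T.current_time_s(),2),f,np.array(T.current_eef_pos())-[0,0,73])
    if f[2]>(16 if th<.02 else 28): break
```

```text
3.15 [-0.5  0.3 -0.2]
0.6 0 4.12 [0.2 0.2 0.9] [517.5  12.  171.7]
0.5 0 4.52 [-0.   0.   0.5] [508.8  12.  159. ]
0.4 0 4.91 [ 1.1 -0.3 -0. ] [502.1  12.1 146.2]
0.3 0 5.3 [-0.3  0.1  0.2] [496.5  12.1 132.8]
0.22 0 5.64 [0.7 0.6 0. ] [493.2  12.1 121.8]
0.16 0 6.14 [ 0.4 -0.2  0.1] [491.6  12.  113.8]
0.12 0 6.53 [ 0.5 -0.1 -0.3] [490.5  12.  108. ]
0.09 0 6.85 [ 0.5 -1.5 -0.1] [489.9  12.  103.7]
0.06 0 7.17 [1.  0.3 0.2] [489.4  12.   99.4]
0.03 0 7.5 [-0.3 -0.   0.8] [489.  12.  95.]
0.01 0 7.77 [-0.3 -0.9  0.8] [488.9  12.   92.2]
0 -1 8.02 [-1.1 -0.4  3.9] [489.4  12.   90.6]
0 -2 8.27 [-3.5  0.3 11.1] [489.5  12.   90.6]
0 -3 8.52 [-6.6 -0.1 17.2] [489.5  12.   90.5]
```

The tip stopped at 90.5 mm with 17 N, but the catch's 8 N never showed on the way down. I'll retreat and look.

Run:
```python
from plant import manip,telemetry as T,viewer
import cv2,numpy as np,pickle
p=T.current_eef_pos()
a={n:viewer.read_camera(n) for n in("scene","top")}
manip.move_l([p[0]-2,12,330],vel=200)
print(T.current_time_s(),T.current_wrist_force())
b={n:viewer.read_camera(n) for n in("scene","top")}
pickle.dump(b,open("c1.pkl","wb"))
f=lambda c,x,y:cv2.resize(cv2.cvtColor(c["frame"],cv2.COLOR_RGB2BGR)[y:y+140,x:x+190],None,fx=2,fy=2,interpolation=cv2.INTER_CUBIC)
cv2.imwrite("pics/a.png",np.vstack([np.hstack([f(c["scene"],170,150),f(c["top"],190,130)]) for c in(a,b)]))
```

```text
9.6083 [-0.41451567 -0.55808173 -0.39554485]
```

View pics/a.png

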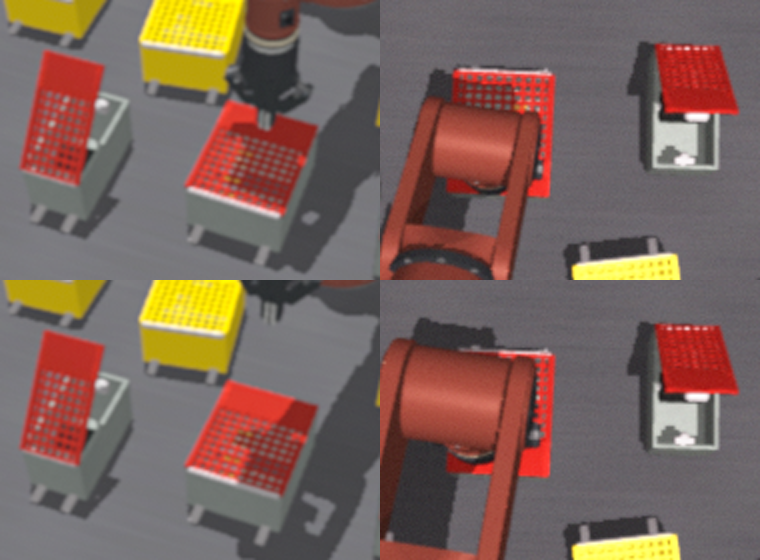

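After the retreat the wide lid looks flush in both views, and the narrow lid looks unmoved. I'll check this numerically from an unobstructed view.

Run:
```python
from plant import manip,telemetry as T,viewer
from h import *
import pickle
np.set_printoptions(precision=1,suppress=True)
manip.move_j([1.08,0.217,1.613,0,1.311,-0.112])
c={n:viewer.read_camera(n) for n in("scene","top")};d=pickle.load(open("c0.pkl","rb"))
print(T.current_time_s(),T.current_wrist_force())
for th in(0,.03,.06,.13):
    L=[np.array([634-170*np.cos(th)+6*np.sin(th),y,85+170*np.sin(th)+6*np.cos(th)]) for y in(82,-58)]
    print(th,[proj(c[n],x) for n in c for x in L])
for n in c:
    print(n,[q.tolist() for a,q in lids(c[n])])
# narrow lid change
for n,(x,y,w,h) in {"scene":(175,165,60,100),"top":(322,145,55,75)}.items():
    print(n,"narrow diff",cv2.absdiff(c[n]["frame"],d[n]["frame"])[y:y+h,x:x+w].mean())
f=lambda c,x,y:cv2.resize(cv2.cvtColor(c["frame"],cv2.COLOR_RGB2BGR)[y:y+90,x:x+95],None,fx=4,fy=4,interpolation=cv2.INTER_CUBIC)
cv2.imwrite("pics/b.png",np.hstack([f(c["scene"],255,185),f(c["top"],205,150)]))
```

```text
12.0417 [ 1.3 -0.1 -0.7]
0 [array([328.6, 212. ]), array([283.1, 200.2]), array([223.7, 226. ]), array([274.8, 227.5])]
0.03 [array([328.7, 211. ]), array([283.1, 199.1]), array([223.5, 225.7]), array([274.8, 227.2])]
0.06 [array([328.8, 209.9]), array([283.1, 198. ]), array([223.2, 225.4]), array([274.8, 226.9])]
0.13 [array([329. , 207.5]), array([282.9, 195.6]), array([222.6, 224.5]), array([274.8, 226. ])]
scene [[[327, 213], [311, 254], [265, 241], [284, 201]]]
top [[[183, 227], [151, 230], [148, 171], [179, 167]], [[276, 169], [273, 228], [223, 225], [227, 166]], [[359, 154], [368, 187], [332, 185], [328, 152]]]
scene narrow diff 0.6246666666666667
top narrow diff 2.177939393939394
```

View pics/b.png

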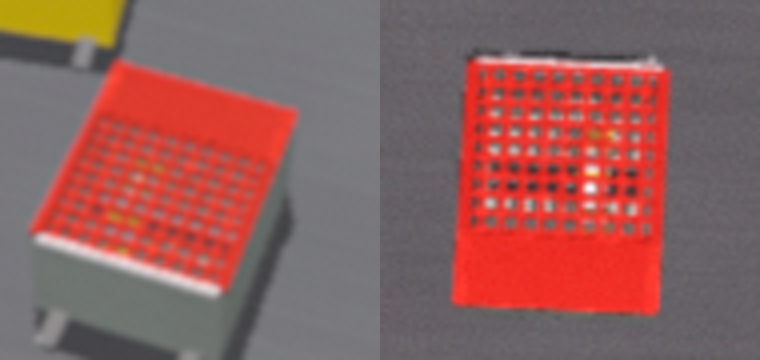

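The lid is flush with no gap visible. Its free edge in the scene view is at rows 213 and 201; the prediction is 212.0/200.2 for fully shut and 209.9/198.0 for 0.06 rad. The narrow lid's corners are unchanged to within 1 px.

```bash
python3 -c "
from plant import manip
manip.hand_in()"
```

```text
the job is handed in; nothing more can be done
```

I pressed the wide guard shut with closed fingers along its arc until it met the stop, at about 17 N with the fingertip at 90.5 mm. I then moved the arm back to its start pose, well clear, and handed the job in at about 12 s.

**Wide guard:** from an unobstructed view after the retreat, its free edge matches the fully shut prediction to within about 2 px. In the scene view it lies slightly on the closed side of that prediction. Those rows move only about 1 px per 0.03 rad, so the picture alone is a coarse check, but the 90.5 mm stop against 91 mm expected agrees with it.

**Narrow guard:** its corners in the top view are unchanged to within 1 px. In the top view its patch differs slightly in brightness from the start (mean 2.2 of 255), and I did not look into why.

**Disagreement:** the catch's expected 8 N or so never showed. I read the force only at the end of each short move, and it stayed near zero until the stop. I did not find out why, but the lid stayed shut after I let go.

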